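Stop the oscilloscope rocking with a wedge

TASK

The oscilloscope rocks because its front-left screw foot is jammed too short. With the fingertips, gently push the yellow wedge along the bench, thin end first, under that foot until the foot sits snugly on it, without lifting or shoving the instrument; then press down firmly on the rubber corner cap above that foot to check that it no longer rocks, and come away. Only push and press: do not grip or lift the wedge, and leave the other things on the bench where they are.

Things in the scene. Friction and masses are not known exactly. Their poses are not given: they have to be found in the camera images.
- scope: Bench oscilloscope, ivory case 140 (x) x 310 (y) x 150 mm, about 3 kg, loose. Origin: on the bench under its middle; x to its rear (away from the robot), y to its left as the user sees it, z up. Case underside 16 mm, top 166 mm above the bench. Stands on feet at (-63,-130), (63,130), (63,-130) mm; the fourth hangs clear. Unshimmed it rocks over the other diagonal when pressed (3 N) on the corner above that one.
- short_foot: The short foot at the scope's front-left corner: black square rubber pad 24 x 24 x 6 mm on a brass screw, under the corner cap, at (-63, 130) mm in the scope's frame, axes as the scope's. Jammed: it does not screw or push in or out. Origin: centre of the pad's underside, which hangs 5 to 10 mm above the bench (differs from start to start).
- foot_pad (a point): The same point: centre of the underside of the short foot's pad. The pad's front edge is 12 mm and the corner cap's front edge 13 mm from it towards the scope's front (-x).
- corner_cap: Orange rubber cap on the scope's front-left top corner, fixed to it, 46 x 46 mm (the other three corners have the same caps). Origin: centre of its flat top, 170 mm above the bench. This is where to press for the check, clearly harder than the 3 N at which the unshimmed scope rocks: 6 to 15 N.
- wedge: Yellow plastic wedge, ribbed top, loose, about 90 g, 130 mm long (x), 44 mm wide (y). Origin: centre of its underside; x points to the thin end. The top slopes evenly from 2 mm thick at the thin end (x = +65 mm) to 20 mm at the upright square back face (x = -65 mm). At first it lies in front of the short foot, thin end roughly towards it, some 10 to 50 mm short of it, up to 20 mm aside, turned up to 0.2 rad.
- wedge_back (a point): Middle of the wedge's upright back face, 10 mm above the bench: where to push. The wedge slides with about 0.5 N; once the foot bears on it the push needed climbs steeply, past 6 N within 1 to 2 mm of travel, which is snug; from about 30 N the whole scope is shoved along.
- multimeter: Orange and grey multimeter lying flat at the left, 190 x 90 x 38 mm; origin at the centre of its underside. Leave alone.
- screwdriver: Screwdriver lying on the bench to the left of the wedge, about 200 mm long. Leave alone.
- capacitor: Blue can capacitor standing in front of the scope's middle, 35 mm across, 64 mm high; origin at the centre of its underside. Leave alone.
- solder_reel: Grey solder reel standing in front of the scope's right half, 56 mm across, 46 mm high; origin at the centre of its underside. Leave alone.
- pen_pot: Blue pot of pens at the right, 80 mm across, 160 mm high with the pens; origin at the centre of its underside. Leave alone.
- toroid: Copper toroidal transformer core lying flat at the right, 84 mm across, 34 mm high; origin at the centre of its underside. Leave alone.
Things that resemble listed ones, but are neither listed nor needed, are in the scene too. What is meant by the wedge is not purple or white, and is the smaller of those in its own colour.

How it is judged:
By the outcome, as a careful person would: the job done as asked, in the order asked, and still so for the second after the job is handed in, with the robot touching nothing.
It also fails if it takes over 67 s, if anything falls off the work surface, if the arm or the gripper's body presses on something with over 40 N, if the wrist force passes 120 N, or if a joint passes its speed limit or range.

ROBOT

A 6-joint arm with a two-finger parallel gripper is mounted at the origin on the work surface. World frame = base frame: x ahead of the robot, y to its left, z up, the work surface at z = 0. Lengths are in mm, angles in rad, forces in N, time in s.
With the tool pointing down it reaches from about 275 to 1000 mm from the base axis. Payload 8.4 kg.
Tool frame: the origin (TCP) lies between the finger pads; the fingertips stand r.tips_ahead ahead of it and the grasp point (between the pads) lies 6 mm ahead of it (r.tips_ahead is the distance from the TCP to the fingertips, in mm); z points along the fingers, y is the line along which they close (so a half turn about z gives the same grasp; the last joint's range is limited). The gripper opens to 85 mm and grips with 20 to 120 N. Pads are 22 mm wide; open, the fingers measure 114 mm over their backs; the gripper's body (76 mm by 85 mm) begins 54 mm behind the grasp point. The pads swing forward as they close: fully open they stand 13 mm farther back than shut.
Start: joints at [-1.159, 0.353, 1.633, -0, 1.155, -0.002], TCP at [251.306, -572.253, 256.281] pointing down, gripper open.
Joint ranges: [-2.63, 2.63], [-0.92, 2.1], [0.06, 2.66], [-1.3, 4.44], [0, 2.69], [-3.02, 3.02]. Speed limits (rad/s): [2.22, 2.22, 2.79, 3.14, 3.14, 3.14].

INTERFACE

Orientations are given as [roll, pitch, yaw] about the fixed x, y, z axes, in that order (R = Rz(yaw) Ry(pitch) Rx(roll)).
In Python, from rig import r gives the robot as it stands.
- The arm moves only by the tool carry_out, never from a script. Its arguments are lists of equal length, an entry for each row: "delta_pos": the shift along the tool's x, y, z in m, a list of three; "rot": the turn, a rotation vector about the tool's x, y, z in degrees, a list of three. A call has 1 to 8 rows; each row is the pose to reach, as a shift and turn from the pose commanded when the call began, along the tool's axes at that moment; what a row does not reach only later rows make up. A row lasts 1/8 s, in which the tool goes at most 62.5 mm and 10.7 degrees, less where a joint would pass 70% of its speed; a pose out of reach is approached as far as the arm can. A call with a gripper value outside its range is refused whole. "claw" is the finger opening in m, from 0 to 0.0854, set as the call begins (left out, the last holds). The fingers move at their own pace and stop on an object; "grip_force" is the grip in N (left out, the last holds). Time passes only in rows, so rows that repeat a pose let the fingers close. It gives the time, the measured TCP pose, the force, the opening and the grip force at its end, in the units of the state.
- r.sense(): the state, without advancing time (a new reading comes with each control period).
- r.grab_frame(name): name is "scene" or "top" or "wrist"; returns the picture (400x640x3 uint8, blue, green, red); there is no depth.
- r.camera_info(name): a dict with "fx", "fy", "cx", "cy" (pixels), "distortion" ([k1, k2, p1, p2, k3] as OpenCV has them; the pictures are not rectified), "pose" (4x4, takes a point from camera to world coordinates); the wrist camera has in their place "hand_eye" (4x4, takes a point from camera to tool coordinates, whose origin is the TCP and whose axes are the flange's). Camera axes: x right, y down, z forward; pixel columns grow to the right and rows downward; lengths in mm; the calibration is good to about 2 mm. A picture is of the moment at which its call begins: read the wrist's pose just before it. camera_info takes no time and is no camera call.
- r.sign_off(): hands the job in; it is judged then, once.
Trained networks look in the newest picture that a camera, given by its name, has taken for a name from the list of things; names that differ only in an ending like _2 or _b are one class to them, and where a whole thing is asked for, a point or a joint stands for the part that bears it (a point fixed in the world has none). Each returns a list of dicts, best first, with "p" (0 to 1); they miss things now and then, are a little off and sometimes report something else, mostly with a low value. They report only what shows in the picture. A call takes as long as a camera call. They do not tell look-alikes from the thing itself.
- r.recognise(thing, camera): "box" ([left, top, right, bottom] in pixels, round what is visible of it).
- r.cut_out(thing, camera): "mask" (400x640 bool, what is visible of it) and "box" ([left, top, right, bottom] in pixels, round what is visible of it).
The state is a dict: "clock": time; "qpos": joint angles; "qvel": joint speeds; "joint_efforts": joint torques, N m; "eef_pos": TCP position; "tcp_rot": TCP orientation; "contact_force": force on the tool from outside, world axes, zero at the start; "wrist_torque": the same for the moment, N m; "opening": opening from 0.0 (shut) to 1.0 (fully open); "grasp_force": force on a finger pad.
Only numpy, scipy, OpenCV 4.12 (cv2) and the standard library are available. Lean on these libraries where they do the work, as an engineer would, in place of code of your own. Each camera call takes 0.05 s, during which the arm holds its last target. There are 200 camera calls.

## Working session

There is one attempt and no reset: what is moved stays moved. The work goes in short steps, Python scripts to look and compute and a tool call to move; the robot and the scene stay as the last step left them, time stands still between calls to the robot, and variables do not carry over. Pictures are saved under pics/ and viewed, at most 13 in all, crops included, and the job is handed in when it is done.

Besides the shell and the picture viewer there is one more tool, called as name(argument=value, ...) on one line, values as JSON. carry_out: Moves the arm, as the interface text tells. Its arguments: {"type":"object","properties":{"delta_pos":{"type":"array","items":{"type":"array","items":{"type":"number"}}},"rot":{"type":"array","items":{"type":"array","items":{"type":"number"}}},"claw":{"type":"number"},"grip_force":{"type":"number"}},"required":["delta_pos","rot"]}

```bash
mkdir -p pics; python3 - <<'E'
from rig import r
import cv2
print(r.sense(), r.tips_ahead)
for c in("scene","top"):
    cv2.imwrite(f"pics/{c}0.png",r.grab_frame(c))
    i=r.camera_info(c);print(c,i)
    for t in("wedge","short_foot","corner_cap","scope"):
        for d in r.recognise(t,c): print(c,t,round(d["p"],2),d["box"])
E
```

```text
{'clock': 0.0, 'qpos': array([-1.15942276e+00,  3.53640430e-01,  1.63414907e+00,  1.54695771e-05,
        1.15517902e+00, -2.39747694e-03]), 'qvel': array([ 0.00080381, -0.00027447,  0.00234252,  0.00055045,  0.00101965,
       -0.00016372]), 'joint_efforts': array([ 2.17684115e-03, -6.05254197e+01, -3.42072344e+01,  1.18682660e-04,
        9.47667751e-03, -6.40317495e-06]), 'eef_pos': array([ 251.119036  , -571.84846167,  255.5600778 ]), 'tcp_rot': array([-3.14021682e+00, -1.74425669e-05,  4.13764781e-01]), 'contact_force': array([-0.59949787, -0.50951344,  0.00801575]), 'wrist_torque': array([ 0.02420748,  0.03841858, -0.01215531]), 'grasp_force': 0.0, 'opening': 0.9976965343848516} 25.0
scene {'fx': 397.8516684027072, 'fy': 397.8516684027072, 'cx': 321.17611537390223, 'cy': 203.4289348582215, 'distortion': array([0.01224272, 0.        , 0.        , 0.        , 0.        ]), 'pose': array([[-6.90700433e-01,  5.25941001e-01, -4.96305325e-01,
         1.11775123e+03],
       [ 7.23118576e-01,  4.96925977e-01, -4.79754206e-01,
         4.88885134e+02],
       [-5.69539882e-03, -6.9025
[... 678 characters left out ...]
     ,  0.       ,  0.       ]), 'pose': array([[ 1.06961450e-02, -9.83212746e-01,  1.82149085e-01,
         2.77706628e+02],
       [-9.99940557e-01, -1.09025606e-02, -1.31910168e-04,
        -8.25406794e+01],
       [ 2.11558719e-03, -1.82136847e-01, -9.83270916e-01,
         1.42937927e+03],
       [ 0.00000000e+00,  0.00000000e+00,  0.00000000e+00,
         1.00000000e+00]])}
top wedge 0.92 [233.0, 119.5, 253.5, 164.2]
top wedge 0.77 [286.4, 181.9, 297.4, 218.7]
top wedge 0.74 [292.7, 236.2, 304.2, 272.1]
top wedge 0.68 [211.1, 247.6, 254.2, 295.1]
top short_foot 0.45 [282.9, 181.8, 298.6, 220.6]
top corner_cap 0.45 [282.6, 149.0, 295.2, 164.7]
top scope 0.59 [281.1, 116.0, 381.7, 183.3]
```

View pics/scene0.png

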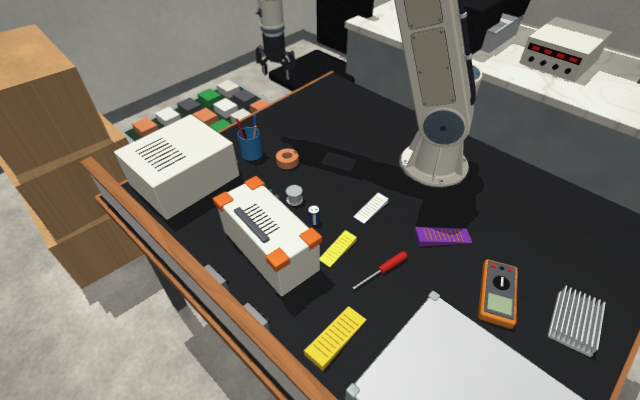

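View pics/top0.png

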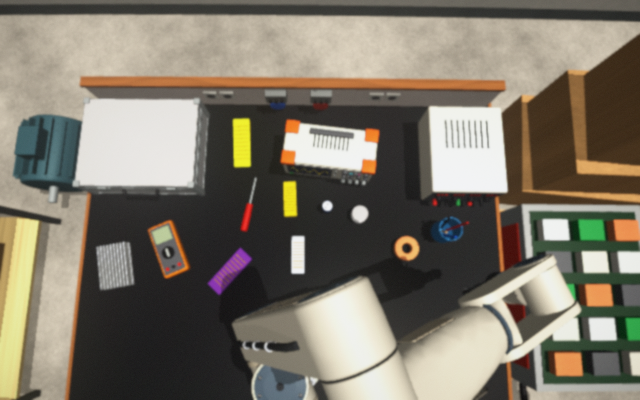

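The top view has four wedge-like things: small yellow (290,199), large yellow (242,142), white (298,255) and purple (230,271). The small yellow one fits: it is the smaller of the two yellows and lies in front of the scope's front-left cap. In the scene view it is at (339,249).

```bash
cat > h.py <<'E'
from rig import r
import cv2, numpy as np
from scipy.optimize import minimize, least_squares
from scipy.spatial.transform import Rotation as R
def cam(c, s=None):
    i=r.camera_info(c); K=np.array([[i["fx"],0,i["cx"]],[0,i["fy"],i["cy"]],[0,0,1]])
    if "pose" in i: P=i["pose"]
    else:
        T=np.eye(4); T[:3,:3]=R.from_euler("xyz",s["tcp_rot"]).as_matrix(); T[:3,3]=s["eef_pos"]; P=T@i["hand_eye"]
    return K,np.array(i["distortion"]),np.linalg.inv(P)
def proj(X,c):
    K,D,W=c; return cv2.projectPoints(np.float64(X),cv2.Rodrigues(W[:3,:3])[0],W[:3,3],K,D)[0][:,0]
def ray(uv,c,z):
    K,D,W=c; n=cv2.undistortPoints(np.float64([[uv]]),K,D)[0,0]
    P=np.linalg.inv(W); d=P[:3,:3]@[*n,1]; return P[:3,3]+d*(z-P[2,3])/d[2]
def place(X,p):
    c,s=np.cos(p[2]),np.sin(p[2]); X=np.float64(X)
    return np.c_[p[0]+c*X[:,0]-s*X[:,1],p[1]+s*X[:,0]+c*X[:,1],X[:,2]]
WV=[(x,y,z) for x,t in((65,2),(-65,20)) for y in(-22,22) for z in(0,t)]
def sil(V,p,c,S=8):
    h=cv2.convexHull(np.float32(proj(place(V,p),c)))
    m=np.zeros((400,640),np.float32); n=h[:,0]; x0,y0=np.floor(n.min(0)).astype(int)-1; x1,y1=np.ceil(n.max(0)).astype(int)+2
    b=np.zeros(((y1-y0)*S,(x1-x0)*S),np.uint8); cv2.fillConvexPoly(b,np.int32(np.round((n-[x0,y0]+.5)*S*16)),1,shift=4)
    a=b.reshape(y1-y0,S,x1-x0,S).mean((1,3)); 
    X0,Y0,X1,Y1=max(x0,0),max(y0,0),min(x1,640),min(y1,400)
    if X1>X0 and Y1>Y0: m[Y0:Y1,X0:X1]=a[Y0-y0:Y1-y0,X0-x0:X1-x0]
    return m
def fitsil(V,obs,p0):
    f=lambda p:sum(np.abs(sil(V,p,c)-m).sum()/m.sum() for m,c in obs)
    best=min((minimize(f,[p0[0],p0[1],y],method="Nelder-Mead",options=dict(initial_simplex=[[p0[0],p0[1],y],[p0[0]+8,p0[1],y],[p0[0],p0[1]+8,y],[p0[0],p0[1],y+.1]],xatol=.05,fatol=1e-4)) for y in p0[2]+np.array([-.15,0,.15])),key=lambda q:q.fun)
    return best.x,best.fun
def yellow(im,box,pad=8):
    h=cv2.cvtColor(im,cv2.COLOR_BGR2HSV); m=cv2.inRange(h,(22,90,40),(38,255,255))
    k=np.zeros_like(m); l,t,R_,b=[int(v) for v in box]; k[max(t-pad,0):b+pad,max(l-pad,0):R_+pad]=1
    m=cv2.morphologyEx(m*k,cv2.MORPH_CLOSE,np.ones((5,5),np.uint8))
    n,L,s,_=cv2.connectedComponentsWithStats(m); return (L==1+s[1:,4].argmax()).astype(np.float32)
def orange(im,box,amin=40):
    h=cv2.cvtColor(im,cv2.COLOR_BGR2HSV); m=cv2.inRange(h,(4,150,90),(17,255,255))
    k=np.zeros_like(m); l,t,R_,b=box; k[t:b,l:R_]=1
    n,L,s,ce=cv2.connectedComponentsWithStats(m*k); return [(ce[i].round(1),s[i].tolist()) for i in range(1,n) if s[i,4]>amin]
E
python3 - <<'E'
from h import *
ims={c:cv2.imread(f"pics/{c}0.png") for c in("scene","top")}
C={c:cam(c) for c in ims}
w=[]
for c,b in(("scene",[317,230,361,269]),("top",[286,181,298,219])):
    w.append((yellow(ims[c],b),C[c]))
p0=[*ray((291.5,200),C["top"],6)[:2],0]
for o in(w,w[:1],w[1:]): print("wedge",fitsil(WV,o,p0))
for c,b in(("scene",(205,165,330,300)),("top",(275,110,390,190))):
    for ce,s in orange(ims[c],b): print(c,ce,s,ray(ce,C[c],168).round(1))
t=cv2.resize(ims["top"][100:230,260:400],None,fx=4,fy=4,interpolation=cv2.INTER_CUBIC); cv2.imwrite("pics/crop.png",t)
print(r.camera_info("wrist"))
E
```

```text
wedge (array([5.50540534e+02, 8.10740501e+00, 4.23173353e-02]), np.float64(0.35939112305641174))
wedge (array([5.50941818e+02, 8.28156491e+00, 3.86417171e-02]), np.float64(0.09260844439268112))
wedge (array([5.46972800e+02, 8.02006841e+00, 4.26356805e-03]), np.float64(0.2645602524280548))
scene [254.  182.1] [244, 176, 21, 14, 162] [ 632.5 -258.6  168. ]
scene [221.8 199.5] [212, 191, 21, 20, 210] [ 742.5 -269.4  168. ]
scene [311.4 237.4] [299, 227, 23, 23, 287] [664.9  14.5 168. ]
scene [277.6 259.4] [266, 248, 24, 24, 344] [772.9   2.5 168. ]
top [291.5 125.2] [284, 119, 17, 14, 178] [769.  -3. 168.]
top [372.3 134.4] [365, 128, 15, 15, 179] [ 739.7 -274.3  168. ]
top [286.8 157.3] [280, 149, 15, 16, 189] [656.7  10.2 168. ]
top [369.1 166.9] [362, 160, 15, 15, 187] [ 626.9 -261.9  168. ]
{'fx': 344.5695636562703, 'fy': 344.5695636562703, 'cx': 316.81878004919173, 'cy': 200.772255634015, 'distortion': array([-0.02788146,  0.        ,  0.        ,  0.        ,  0.        ]), 'hand_eye': array([[-2.14643761e-04, -9.60019189e-01, -2.79934118e-01,
         7.17738214e+01],
       [ 9.99999295e-01,  1.20832437e-04, -1.18115316e-03,
        -3.47906166e-01],
       [ 1.16775482e-03, -2.79934174e-01,  9.60018487e-01,
        -1.18612391e+02],
       [ 0.00000000e+00,  0.00000000e+00,  0.00000000e+00,
         1.00000000e+00]])}
```

View pics/crop.png

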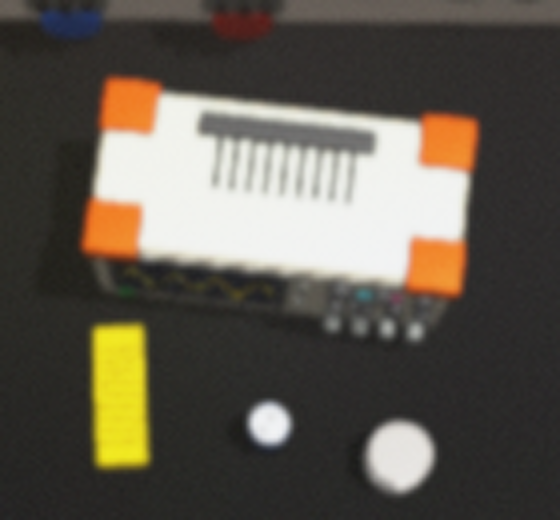

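The crop shows the small yellow wedge at crop (121,395), in front of the scope's front-left orange cap at (113,228). That confirms it as the target, and the purple, white and large yellow ones are ruled out. Next I take a closer wrist view.

```bash
cat >> h.py <<'E'
def delta(pos,yaw,p0=None,rot0=None,tilt=0):
    s=r.sense(); p0=s["eef_pos"] if p0 is None else p0; rot0=s["tcp_rot"] if rot0 is None else rot0
    A=R.from_euler("xyz",rot0); B=R.from_euler("xyz",[np.pi,tilt,yaw])
    print("dpos m",(A.inv().apply(np.array(pos)-p0)/1000).round(4),"rot deg",(A.inv()*B).as_rotvec(degrees=True).round(2))
E
python3 -c "
from h import *
delta([590,-130,350],0,[251.306,-572.253,256.281])"
```

```text
dpos m [ 0.4879 -0.2687 -0.0937] rot deg [-1.000e-02  0.000e+00  2.371e+01]
```

carry_out(delta_pos=[[0.048,-0.027,-0.03],[0.096,-0.054,-0.06],[0.146,-0.08,-0.08],[0.195,-0.107,-0.094],[0.244,-0.134,-0.094],[0.293,-0.161,-0.094],[0.342,-0.188,-0.094],[0.39,-0.215,-0.094]], rot=[[0,0,3],[0,0,6],[0,0,9],[0,0,12],[0,0,15],[0,0,18],[0,0,21],[0,0,23.7]], claw=0.015)

```text
clock: 1.5
eef_pos: [522.9, -217.0, 350.6]
tcp_rot: [3.141, -0.001, -0.001]
contact_force: [0.9, -0.4, -0.4]
opening: 0.173
grasp_force: 0.0
```

```bash
python3 -c "
from h import *
print(r.sense()['eef_pos'],r.sense()['tcp_rot'],r.sense()['opening'])
delta([590,-130,350],0)"
```

```text
[ 522.89211315 -216.9862362   350.55287264] [ 3.14128775e+00 -5.77075733e-04 -1.40025810e-03] 0.17287906674141112
dpos m [ 0.067  -0.0871  0.0006] rot deg [ 0.02 -0.03 -0.08]
```

carry_out(delta_pos=[[0.034,-0.044,0],[0.067,-0.087,0],[0.067,-0.087,0],[0.067,-0.087,0]], rot=[[0,0,0],[0,0,0],[0,0,0],[0,0,0]])

```text
clock: 2.0
eef_pos: [588.7, -131.6, 350.1]
tcp_rot: [3.141, 0.001, 0.001]
contact_force: [-0.5, 0.6, -0.3]
opening: 0.174
grasp_force: 0.0
```

```bash
cat > look.py <<'E'
import sys
from h import *
s=r.sense(); im=r.grab_frame("wrist"); c=cam("wrist",s); print(s["eef_pos"].round(1),s["tcp_rot"].round(4))
cv2.imwrite(f"pics/{sys.argv[1]}.png",im)
ds=r.recognise("wedge","wrist")
for d in ds: print("wedge",round(d["p"],2),d["box"],ray(((d["box"][0]+d["box"][2])/2,(d["box"][1]+d["box"][3])/2),c,6).round(0))
guess=[float(v) for v in sys.argv[2:5]]
u=proj([[guess[0],guess[1],6]],c)[0]
m=yellow(im,[u[0]-75,u[1]-75,u[0]+75,u[1]+75],0)
print("fit",fitsil(WV,[(m,c)],guess), m.sum())
for ce,st in orange(im,(0,0,640,400),150): print("cap",ce,st,ray(ce,c,170).round(1))
E
python3 look.py w1 550 8 0.04
```

```text
[ 588.7 -131.6  350.1] [3.1413e+00 6.0000e-04 1.0000e-03]
wedge 0.95 [63.3, 297.1, 143.4, 368.3] [304. 211.   6.]
wedge 0.76 [20.9, 0.0, 93.9, 93.5] [727. 197.   6.]
wedge 0.75 [230.7, 274.2, 259.4, 301.5] [387. -22.   6.]
wedge 0.69 [193.3, 132.9, 235.6, 233.1] [550.  11.   6.]
wedge 0.26 [466.7, 272.9, 534.9, 333.0] [ 360. -416.    6.]
fit (array([5.48922531e+02, 1.11330382e+01, 3.65937993e-02]), np.float64(0.06405158340930939)) 3434.0
cap [492.4  14.5] [462, 0, 61, 34, 1712] [ 726.4 -269.4  170. ]
cap [152.3  97.9] [125, 68, 57, 60, 2957] [662.5   7.2 170. ]
cap [464.8 133.9] [433, 106, 64, 57, 2769] [ 632.9 -257.9  170. ]
cap [500.  298.6] [477, 274, 55, 58, 380] [ 471.5 -313.3  170. ]
cap [505.7 307.5] [490, 294, 32, 28, 196] [ 461.2 -320.7  170. ]
cap [  4.3 335.3] [0, 319, 14, 31, 236] [424.7 198.7 170. ]
```

View pics/w1.png

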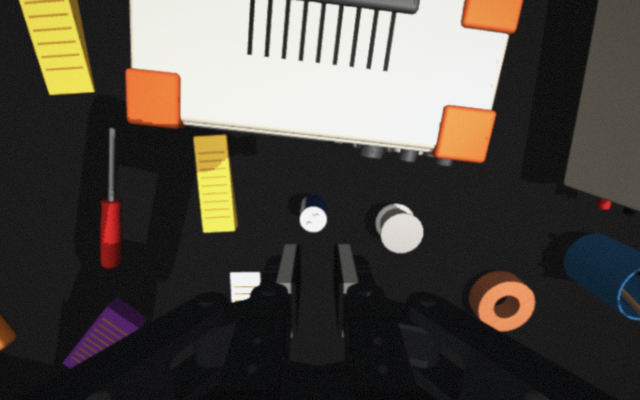

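The wrist view shows the small yellow wedge at (214,183), thin end up towards the front-left cap at (152,98). The screwdriver lies to its left, the white wedge is partly hidden under the gripper at (245,286), and the capacitor is at (313,215).

I'll approach with a half turn, so the camera side faces away from the scope. The fingertips will be slightly open for a wide, self-aligning push.

carry_out(delta_pos=[[-0.017,-0.018,0.012],[-0.034,-0.037,0.025],[-0.05,-0.055,0.037],[-0.067,-0.074,0.05],[-0.084,-0.092,0.062],[-0.1,-0.111,0.075],[-0.117,-0.13,0.087],[-0.134,-0.148,0.1]], rot=[[0,0,-10.5],[0,0,-21],[0,0,-31.5],[0,0,-42],[0,0,-52.5],[0,0,-63],[0,0,-73.5],[0,0,-84]], claw=0.025)

```text
clock: 3.1
eef_pos: [454.1, 15.9, 250.2]
tcp_rot: [3.141, 0.0, 1.47]
contact_force: [0.7, 0.2, 0.3]
opening: 0.295
grasp_force: 0.0
```

```bash
python3 -c "
from h import *
print(r.sense()['qpos'].round(2))
delta([452,16,150],np.pi-.111)"
```

```text
[ 0.03  0.09  1.99 -0.    1.06  0.13]
dpos m [-1.000e-04 -2.200e-03  1.002e-01] rot deg [ 3.00e-02  3.00e-02 -8.94e+01]
```

carry_out(delta_pos=[[0,-0.002,0.01],[0,-0.002,0.025],[0,-0.002,0.04],[0,-0.002,0.055],[0,-0.002,0.07],[0,-0.002,0.08],[0,-0.002,0.09],[0,-0.002,0.1]], rot=[[0,0,-10.5],[0,0,-21],[0,0,-31.5],[0,0,-42],[0,0,-52.5],[0,0,-63],[0,0,-73.5],[0,0,-84]])

```text
clock: 4.1
eef_pos: [452.8, 15.5, 150.3]
tcp_rot: [3.142, 0.001, 2.936]
contact_force: [0.2, -0.1, -0.7]
opening: 0.291
grasp_force: 0.0
```

```bash
python3 -c "
from h import *
print(r.sense()['qpos'].round(2))
delta([452,16,150],np.pi-.111)
delta([452,16,60],np.pi-.111)"; python3 look.py w2 549 11 0.037
```

```text
[ 0.03  0.23  2.09 -0.    0.82 -1.33]
dpos m [0.0009 0.0003 0.0003] rot deg [-0.    0.03 -5.39]
dpos m [0.0009 0.0003 0.0903] rot deg [-0.    0.03 -5.39]
[452.8  15.5 150.3] [3.1416e+00 6.0000e-04 2.9365e+00]
wedge 0.88 [175.8, 0.8, 283.4, 158.4] [356. -28.   6.]
wedge 0.58 [287.5, 227.9, 358.4, 361.5] [542.   3.   6.]
fit (array([ 5.51991460e+02,  5.54284171e+00, -2.36416092e-02]), np.float64(0.14991718530654907)) 6151.0
```

View pics/w2.png

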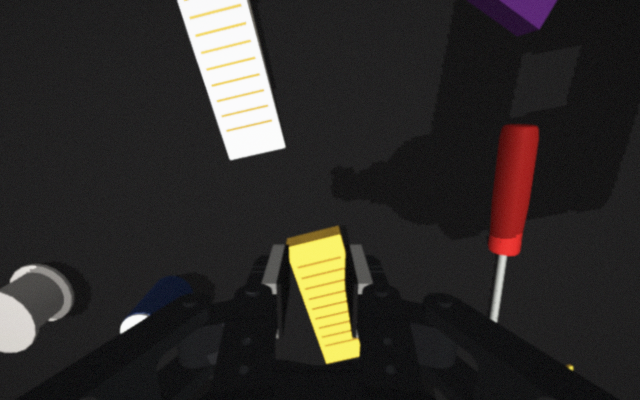

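The wrist view is upside-down, with the far side at the bottom. The yellow wedge's back face is at (287–343, ~238), between and beyond the fingertips, and the white wedge's near end is at (257,153). I'll check these positions against the model.

```bash
python3 -c "
from h import *
c=cam('wrist',r.sense())
for u in((287,241),(339,227)): print('backtop z20',ray(u,c,20).round(1))
print(proj(place([(-65,-22,20),(-65,22,20),(-65,-22,0),(-65,22,0)],[549,11.1,.037]),c).round(0).tolist())
for u in((231,159),(285,147)): print('white',ray(u,c,3).round(1))
delta([452,16,31],np.pi-.111)"
```

```text
backtop z20 [480.6 -13.3  20. ]
backtop z20 [477.6  28.5  20. ]
[[288.0, 246.0], [343.0, 233.0], [290.0, 236.0], [341.0, 224.0]]
white [411.5 -43.    3. ]
white [4.113e+02 2.000e-01 3.000e+00]
dpos m [1.000e-04 4.000e-04 1.188e-01] rot deg [-0.02 -0.07 -5.61]
```

carry_out(delta_pos=[[0,0,0.03],[0,0,0.06],[0,0,0.085],[0,0,0.105],[0,0,0.115],[0,0,0.119],[0,0,0.119]], rot=[[0,0,-5.5],[0,0,-5.5],[0,0,-5.5],[0,0,-5.5],[0,0,-5.5],[0,0,-5.5],[0,0,-5.5]])

```text
clock: 5.08
eef_pos: [453.2, 16.5, 31.7]
tcp_rot: [3.142, 0.001, 3.027]
contact_force: [0.1, 0.1, 1.1]
opening: 0.288
grasp_force: 0.0
```

```bash
python3 -c "
from h import *
for x,y in((468,16),(478,16.5),(490,17),(505,18)): delta([x,y,31],np.pi-.111)"
```

```text
dpos m [-0.0147  0.0012  0.0007] rot deg [ 0.01  0.03 -0.21]
dpos m [-0.0246  0.0029  0.0007] rot deg [ 0.01  0.03 -0.21]
dpos m [-0.0365  0.0047  0.0007] rot deg [ 0.01  0.03 -0.21]
dpos m [-0.0513  0.0074  0.0007] rot deg [ 0.01  0.03 -0.21]
```

carry_out(delta_pos=[[-0.012,0.001,0],[-0.018,0.002,0],[-0.023,0.003,0],[-0.028,0.0035,0],[-0.033,0.004,0],[-0.038,0.005,0],[-0.042,0.0055,0],[-0.046,0.006,0]], rot=[[0,0,0],[0,0,0],[0,0,0],[0,0,0],[0,0,0],[0,0,0],[0,0,0],[0,0,0]])

```text
clock: 6.08
eef_pos: [499.5, 17.4, 31.3]
tcp_rot: [-3.142, -0.0, 3.028]
contact_force: [-1.6, 0.1, 0.6]
opening: 0.291
grasp_force: 0.5
```

```bash
python3 - <<'E'
from h import *
s=r.sense(); print(s["eef_pos"],s["contact_force"])
im=r.grab_frame("scene"); tp=r.grab_frame("top"); wr=r.grab_frame("wrist")
cv2.imwrite("pics/s3.png",im); cv2.imwrite("pics/t3.png",tp)
a=cv2.resize(im[200:300,270:400],(520,400),interpolation=cv2.INTER_CUBIC)
b=cv2.resize(wr[100:400],(427,200)); cv2.imwrite("pics/c3.png",np.vstack([a,cv2.copyMakeBorder(b,0,0,0,93,0)]))
E
```

```text
[499.52153016  17.40375032  31.25357805] [-1.64387108  0.11935219  0.63725819]
```

View pics/c3.png

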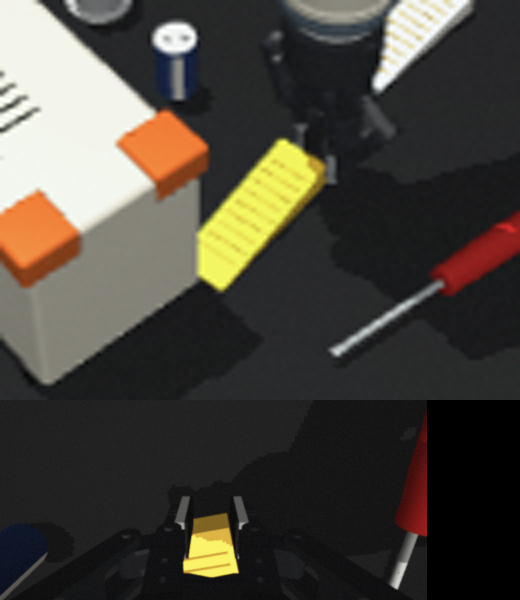

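In the scene crop, the wedge is aligned with the scope and its thin end is just behind the case corner at crop (205,260). The fingers are on its back face at (315,165). I'll fit its pose in the scene view, masking out the scope and subtracting the known scene-to-wrist offset.

```bash
cat > scenefit.py <<'E'
from h import *
F=np.array([652.2,5.3]); SY=-.111
def scenefit(im,p0,off=(2.0,-2.9)):
    c=cam("scene"); Rm=np.array([[np.cos(SY),-np.sin(SY)],[np.sin(SY),np.cos(SY)]])
    sc=F+np.array(off)-Rm@[-63,130]
    box=[(x,y,z) for x in(-76,76) for y in(-156,156) for z in(16,170)]
    occ=cv2.dilate((sil(box,[*sc,SY],c)>0).astype(np.uint8),np.ones((3,3)))
    u=proj([[p0[0],p0[1],6]],c)[0]; m=yellow(im,[u[0]-35,u[1]-35,u[0]+35,u[1]+35],0)*(1-occ)
    f=lambda p:np.abs(sil(WV,p,c)*(1-occ)-m).sum()/m.sum()
    q=min((minimize(f,[p0[0]+off[0]+a,p0[1]+off[1],y],method="Nelder-Mead",options=dict(initial_simplex=np.array([p0[0]+off[0]+a,p0[1]+off[1],y])+np.array([[0,0,0],[8,0,0],[0,8,0],[0,0,.1]]),xatol=.05,fatol=1e-4)) for a in(-5,5) for y in(p0[2]-.05,p0[2]+.05)),key=lambda q:q.fun)
    p=q.x-[*off,0]; d=Rm.T@(p[:2]-F); print("wedge",p.round(3),"err",round(q.fun,3),"in foot frame",d.round(1),"yaw rel",round(p[2]-SY,3))
E
python3 - <<'E'
from scenefit import *
i0=cv2.imread("pics/scene0.png"); scenefit(i0,[549,11,.037])
scenefit(cv2.imread("pics/s3.png"),[575,11,-.1])
c=cam("scene")
q=fitsil([(x,y,z) for x in(-23,23) for y in(-23,23) for z in(150,170)],[((cv2.inRange(cv2.cvtColor(i0,cv2.COLOR_BGR2HSV),(4,150,90),(17,255,255))[None,:][0]/255*np.pad(np.ones((40,40)),((220,140),(290,310)))).astype(np.float32),c)],[664,10,-.1]); print("cap scene",q)
for x,y in((503,17.5),(515,17.5)): delta([x,y,31],np.pi-.111)
E
```

```text
wedge [5.48517e+02 1.11620e+01 4.70000e-02] err 0.087 in foot frame [-103.7   -5.7] yaw rel 0.158
wedge [5.71648e+02 1.32430e+01 9.00000e-02] err 0.076 in foot frame [-80.9  -1. ] yaw rel 0.201
cap scene (array([ 6.62273281e+02,  9.33442296e+00, -9.50960572e-02]), np.float64(0.2524498999118805))
dpos m [-0.0032  0.0005  0.0003] rot deg [ 0.01  0.04 -0.13]
dpos m [-0.0151  0.0018  0.0003] rot deg [ 0.01  0.04 -0.13]
```

The fit shows the left finger slid past the wedge's left corner, so the right finger turned the wedge to yaw +0.09. I'll back off, narrow the fingers and push nearer the left corner.

carry_out(delta_pos=[[0.008,-0.001,0],[0.016,-0.002,0],[0.02,-0.002,0],[0.02,-0.002,0],[0.02,-0.002,0],[0.02,-0.002,0]], rot=[[0,0,0],[0,0,0],[0,0,0],[0,0,0],[0,0,0],[0,0,0]], claw=0.01)

```text
clock: 6.98
eef_pos: [479.5, 17.6, 31.3]
tcp_rot: [3.142, 0.0, 3.028]
contact_force: [0.7, -0.2, 0.4]
opening: 0.115
grasp_force: 0.0
```

```bash
cat > chk.py <<'E'
import sys
from scenefit import *
n=sys.argv[1]; s=r.sense(); im=r.grab_frame("scene"); cv2.imwrite(f"pics/s{n}.png",im); scenefit(im,[float(v) for v in sys.argv[2:5]])
w=r.grab_frame("wrist"); cv2.imwrite(f"pics/w{n}.png",w)
a=cv2.resize(im[200:300,270:400],(780,600),interpolation=cv2.INTER_CUBIC); b=cv2.resize(w[200:,200:440],(360,300)); a[:300,420:]=b; cv2.imwrite(f"pics/c{n}.png",a)
print(s["eef_pos"].round(1),s["contact_force"].round(2),s["opening"])
E
python3 chk.py 4 571 13 .08
```

```text
wedge [5.71091e+02 1.26980e+01 1.72000e-01] err 0.074 in foot frame [-81.4  -1.6] yaw rel 0.283
[479.5  17.6  31.3] [ 0.67 -0.16  0.39] 0.11475675409363122
```

View pics/c4.png

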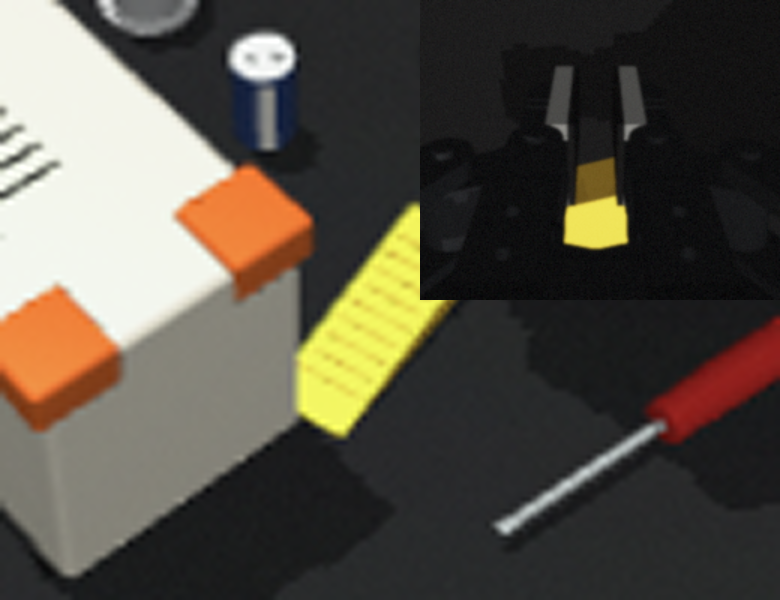

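The crop shows the wedge still turned left, with its left side visible. The inset shows the back face slanting between the narrow fingertips. I'll measure its yaw from the back-face edges in the wrist picture.

```bash
python3 - <<'E'
from h import *
c=cam("wrist",r.sense()); w=cv2.imread("pics/w4.png")
v=w[...,2].astype(int)
for x in range(302,334,4): print(x,[ (y,v[y,x]) for y in range(296,350,2)])
for p in([571.6,13.2,.09],[571.1,12.7,.172]): print(proj(place([(-65,-22,20),(-65,22,20),(-65,-22,0),(-65,22,0)],p),c).round(1).tolist())
E
```

```text
302 [(296, np.int64(24)), (298, np.int64(19)), (300, np.int64(24)), (302, np.int64(25)), (304, np.int64(26)), (306, np.int64(27)), (308, np.int64(22)), (310, np.int64(22)), (312, np.int64(19)), (314, np.int64(24)), (316, np.int64(24)), (318, np.int64(23)), (320, np.int64(26)), (322, np.int64(26)), (324, np.int64(22)), (326, np.int64(30)), (328, np.int64(29)), (330, np.int64(33)), (332, np.int64(35)), (334, np.int64(37)), (336, np.int64(97)), (338, np.int64(234)), (340, np.int64(239)), (342, np.int64(240)), (344, np.int64(240)), (346, np.int64(239)), (348, np.int64(240))]
306 [(296, np.int64(24)), (298, np.int64(27)), (300, np.int64(24)), (302, np.int64(23)), (304, np.int64(27)), (306, np.int64(27)), (308, np.int64(26)), (310, np.int64(76)), (312, np.int64(116)), (314, np.int64(114)), (316, np.int64(115)), (318, np.int64(115)), (320, np.int64(113)), (322, np.int64(110)), (324, np.int64(111)), (326, np.int64(112)), (328, np.int64(109)), (330, np.int64(106)), (332, np.int64(109)), (334, np.int64(117)), (336, np.int64(204)), (338, np.int64(240)), (340, np.int64(241)), (342, np.int64(240)
[... 3043 characters left out ...]
 np.int64(16)), (298, np.int64(12)), (300, np.int64(8)), (302, np.int64(14)), (304, np.int64(18)), (306, np.int64(29)), (308, np.int64(34)), (310, np.int64(35)), (312, np.int64(37)), (314, np.int64(40)), (316, np.int64(47)), (318, np.int64(52)), (320, np.int64(65)), (322, np.int64(62)), (324, np.int64(65)), (326, np.int64(67)), (328, np.int64(74)), (330, np.int64(119)), (332, np.int64(184)), (334, np.int64(208)), (336, np.int64(221)), (338, np.int64(240)), (340, np.int64(241)), (342, np.int64(240)), (344, np.int64(240)), (346, np.int64(239)), (348, np.int64(240))]
[[251.1, 341.6], [347.8, 324.7], [258.3, 315.1], [344.3, 299.7]]
[[239.7, 346.4], [333.9, 323.0], [248.1, 319.5], [331.9, 298.1]]
```

The back-edge slope gives yaw ≈ +0.15, so the wedge needs about -0.26. I'll nudge the thick end sideways from its right side, which swings it back without driving it under the foot.

carry_out(delta_pos=[[-0.002,-0.02,0],[-0.005,-0.042,0],[-0.007,-0.062,0],[-0.022,-0.061,0],[-0.036,-0.059,0],[-0.049,-0.057,0],[-0.049,-0.057,0]], rot=[[0,0,0],[0,0,0],[0,0,0],[0,0,0],[0,0,0],[0,0,0],[0,0,0]])

```text
clock: 7.95
eef_pos: [523.0, -44.0, 31.3]
tcp_rot: [3.142, 0.001, 3.029]
contact_force: [0.1, 0.2, -0.2]
opening: 0.118
grasp_force: 0.0
```

carry_out(delta_pos=[[0.001,0.01,0],[0.0015,0.015,0],[0.002,0.018,0],[0.002,0.021,0],[0.003,0.024,0],[0.003,0.027,0],[0.003,0.029,0],[0.003,0.029,0]], rot=[[0,0,0],[0,0,0],[0,0,0],[0,0,0],[0,0,0],[0,0,0],[0,0,0],[0,0,0]])

```text
clock: 8.95
eef_pos: [521.9, -15.3, 31.3]
tcp_rot: [3.142, 0.0, 3.028]
contact_force: [-0.3, 0.1, -0.4]
opening: 0.119
grasp_force: 0.0
```

```bash
python3 chk.py 5 571 16 0
```

```text
wedge [ 5.76497e+02  2.27160e+01 -9.00000e-02] err 0.069 in foot frame [-77.2   8.9] yaw rel 0.021
[521.9 -15.3  31.3] [-0.35  0.13 -0.41] 0.11946078716704127
```

carry_out(delta_pos=[[0,-0.015,0],[0,-0.015,-0.04],[-0.005,-0.01,-0.09],[-0.012,0.01,-0.14],[-0.019,0.037,-0.169],[-0.019,0.037,-0.169],[-0.019,0.037,-0.169]], rot=[[0,0,0],[0,0,0],[0,0,0],[0,0,0],[0,0,0],[0,0,0],[0,0,0]])

```text
clock: 9.93
eef_pos: [543.9, 18.4, 199.3]
tcp_rot: [-3.141, -0.001, 3.028]
contact_force: [0.6, -0.5, -0.1]
opening: 0.115
grasp_force: 0.0
```

```bash
python3 look.py w6 576 20 -0.1; python3 chk.py 6 576 20 -.1; python3 -c "
from h import *
c=cam('wrist',r.sense()); im=cv2.imread('pics/w6.png')
for p in([576.5,22.7,-.09],):
  for u in proj(place(WV,p),c): cv2.circle(im,tuple(int(v) for v in u),2,(255,0,255),-1)
cv2.imwrite('pics/w6b.png',im)"
```

```text
[543.9  18.4 199.3] [-3.1410e+00 -1.5000e-03  3.0284e+00]
wedge 0.96 [217.6, 1.9, 277.5, 35.6] [402. -22.   6.]
wedge 0.92 [297.4, 145.7, 344.4, 276.6] [574.  20.   6.]
wedge 0.85 [467.8, 275.3, 530.3, 347.7] [705. 194.   6.]
fit (array([ 5.79499004e+02,  2.13996896e+01, -8.96122511e-02]), np.float64(0.15777762234210968)) 5779.0
wedge [ 5.76653e+02  2.23200e+01 -8.90000e-02] err 0.067 in foot frame [-77.    8.5] yaw rel 0.022
[543.6  18.3 198.8] [-0.43 -0.09  0.19] 0.11796948490874518
```

View pics/w6b.png

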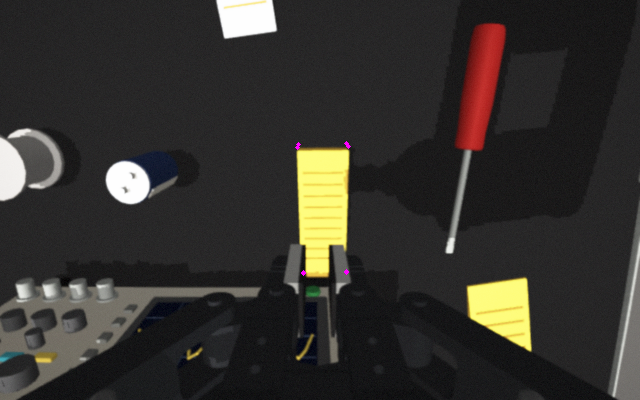

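The wrist view shows the wedge at (323,212), now parallel to the scope, with the model points matching within 2 px. Before the lateral correction, I'll refine the foot position using only the bright cap tops in all views.

```bash
python3 - <<'E'
from h import *
W1=dict(eef_pos=[588.7,-131.6,350.1],tcp_rot=[3.1413,.0006,.001])
wf=dict(scene=[550.9,8.28,.039],top=[547,8,.0],w1=[548.9,11.1,.037])
for n,c,b in(("scene",cam("scene"),(205,165,330,300)),("top",cam("top"),(275,110,390,190)),("w1",cam("wrist",W1),(100,0,540,170))):
    im=cv2.imread(f"pics/{n}0.png" if n!="w1" else "pics/w1.png")
    for ce,s in orange(im,b):
        k=np.zeros(im.shape[:2],np.uint8); l,t,w,h,_=s; k[t:t+h,l:l+w]=1
        hs=cv2.cvtColor(im,cv2.COLOR_BGR2HSV); m0=(cv2.inRange(hs,(4,150,90),(17,255,255))>0)&(k>0)
        v=hs[...,2]; th=.88*np.percentile(v[m0],85); m=m0&(v>th)
        if n!="w1": m=m
        ys,xs=np.nonzero(m); cnt=np.c_[xs,ys].astype(np.float64)
        P=np.array([ray(u,c,170)[:2] for u in cnt]); q=cv2.minAreaRect(np.float32(P))
        print(n,len(xs),m0.sum(),"mean",P.mean(0).round(1),"rect",np.round(q[0],1),np.round(q[1],1),round(q[2],1),"rel wedge",(P.mean(0)-wf[n][:2]).round(1))
E
```

```text
scene 132 162 mean [ 634.9 -256.4] rect [ 634.5 -255.9] [40.6 39.7] 82.9 rel wedge [  84.  -264.7]
scene 155 210 mean [ 739.  -268.4] rect [ 739.  -268.4] [39.5 42.7] 82.4 rel wedge [ 188.1 -276.7]
scene 204 287 mean [665.2   8.9] rect [664.7   8.8] [41.7 41.3] 82.8 rel wedge [114.3   0.6]
scene 232 344 mean [769.5  -2.8] rect [769.6  -3.3] [41.8 41.3] 84.0 rel wedge [218.6 -11.1]
top 135 178 mean [765.   -4.8] rect [765.   -5.6] [42.5 39. ] 84.0 rel wedge [218.  -12.8]
top 135 179 mean [ 736.  -271.5] rect [ 735.3 -273. ] [40.2 38.8] 89.2 rel wedge [ 189.  -279.5]
top 140 189 mean [659.    6.9] rect [659.3   7. ] [39.9 40.4] 83.3 rel wedge [112.   -1.1]
top 145 187 mean [ 629.3 -259.7] rect [ 629.5 -259.7] [40.8 39.1] 82.3 rel wedge [  82.3 -267.7]
w1 1507 1712 mean [ 726.7 -271.7] rect [ 725.6 -271.1] [21.8 44.3] 0.9 rel wedge [ 177.8 -282.8]
w1 2571 2957 mean [663.4   5. ] rect [662.5   5.1] [43.  42.2] 83.8 rel wedge [114.5  -6.1]
w1 2496 2769 mean [ 632.9 -260.1] rect [ 632.5 -260.2] [42.8 43.3] 83.7 rel wedge [  84.  -271.2]
```

The cap spacing agrees across views (±53, ±133.5). The wedge sits about 4–10 mm left of the foot line, say 6–7, with its yaw matching. I'll go down behind it, then push forward with a slight rightward diagonal.

carry_out(delta_pos=[[0.03,0.003,0],[0.06,0.0055,0.03],[0.06,0.0055,0.08],[0.06,0.0055,0.125],[0.06,0.0055,0.155],[0.06,0.0055,0.168],[0.06,0.0055,0.168]], rot=[[0,0,0],[0,0,0],[0,0,0],[0,0,0],[0,0,0],[0,0,0],[0,0,0]], claw=0.018)

```text
clock: 11.0
eef_pos: [485.3, 31.3, 31.7]
tcp_rot: [-3.141, -0.002, 3.028]
contact_force: [-0.3, 0.3, 0.2]
opening: 0.213
grasp_force: 0.0
```

carry_out(delta_pos=[[-0.008,0,0],[-0.014,0,0],[-0.018,0,0],[-0.022,0,0],[-0.026,-0.0015,0],[-0.03,-0.003,0],[-0.034,-0.0045,0],[-0.038,-0.006,0]], rot=[[0,0,0],[0,0,0],[0,0,0],[0,0,0],[0,0,0],[0,0,0],[0,0,0],[0,0,0]])

```text
clock: 12.0
eef_pos: [523.1, 21.1, 32.2]
tcp_rot: [-3.142, -0.0, 3.028]
contact_force: [-1.3, 0.8, 0.8]
opening: 0.207
grasp_force: 0.6
```

```bash
python3 chk.py 7 592 14 -.11
```

```text
wedge [ 5.97017e+02  1.58210e+01 -7.30000e-02] err 0.071 in foot frame [-56.    4.3] yaw rel 0.038
[523.1  21.1  32.2] [-1.27  0.85  0.76] 0.2072854686443627
```

View pics/c7.png

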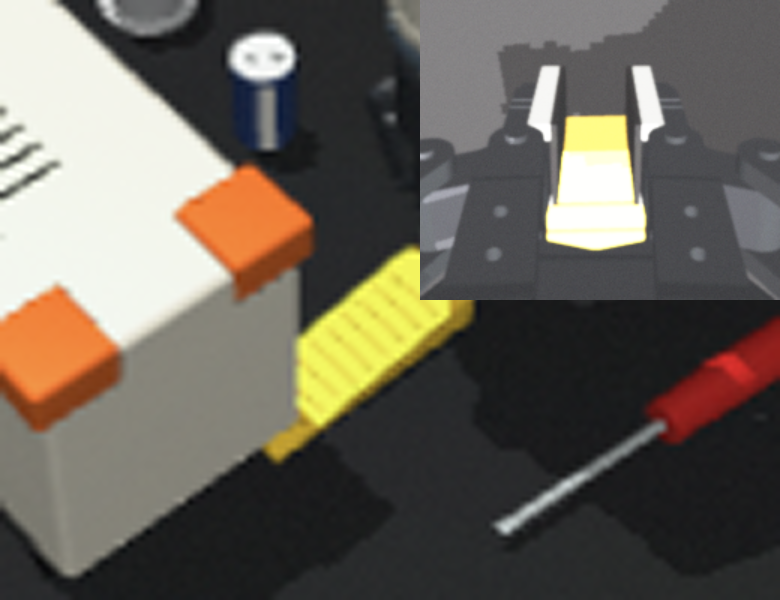

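The crop shows the wedge's thin end passing under the foot corner at about crop (275,450). In the inset, its back face lies flush and square against the fingertips. Now I'll advance in small, force-watched steps.

carry_out(delta_pos=[[-0.001,-0.0002,0],[-0.002,-0.0003,0],[-0.003,-0.0005,0]], rot=[[0,0,0],[0,0,0],[0,0,0]])

```text
clock: 12.48
eef_pos: [525.8, 20.4, 32.3]
tcp_rot: [-3.142, -0.0, 3.028]
contact_force: [0.1, -0.0, -0.2]
opening: 0.212
grasp_force: 0.4
```

carry_out(delta_pos=[[-0.001,-0.0002,0],[-0.002,-0.0003,0],[-0.003,-0.0005,0]], rot=[[0,0,0],[0,0,0],[0,0,0]])

```text
clock: 12.85
eef_pos: [528.8, 19.6, 32.3]
tcp_rot: [-3.142, -0.0, 3.028]
contact_force: [-0.5, 0.7, 0.9]
opening: 0.212
grasp_force: 0.3
```

carry_out(delta_pos=[[-0.001,-0.0002,0],[-0.002,-0.0003,0],[-0.003,-0.0005,0]], rot=[[0,0,0],[0,0,0],[0,0,0]])

```text
clock: 13.22
eef_pos: [531.7, 18.7, 32.3]
tcp_rot: [3.142, 0.0, 3.028]
contact_force: [-0.4, 0.6, -0.2]
opening: 0.211
grasp_force: 0.3
```

carry_out(delta_pos=[[-0.001,0,0],[-0.002,0,0],[-0.003,0,0]], rot=[[0,0,0],[0,0,0],[0,0,0]])

```text
clock: 13.6
eef_pos: [534.7, 18.4, 32.3]
tcp_rot: [3.142, -0.0, 3.028]
contact_force: [-1.2, 0.8, -0.4]
opening: 0.212
grasp_force: 0.3
```

carry_out(delta_pos=[[-0.001,0,0],[-0.002,0,0],[-0.003,0,0]], rot=[[0,0,0],[0,0,0],[0,0,0]])

```text
clock: 13.98
eef_pos: [537.7, 18.0, 32.3]
tcp_rot: [-3.142, -0.0, 3.028]
contact_force: [-0.9, 0.6, -0.5]
opening: 0.211
grasp_force: 0.5
```

carry_out(delta_pos=[[-0.001,0,0],[-0.002,0,0],[-0.003,0,0]], rot=[[0,0,0],[0,0,0],[0,0,0]])

```text
clock: 14.35
eef_pos: [540.5, 17.7, 32.3]
tcp_rot: [-3.142, -0.0, 3.028]
contact_force: [-2.3, 0.6, 0.6]
opening: 0.211
grasp_force: 1.0
```

carry_out(delta_pos=[[-0.0005,0,0],[-0.001,0,0]], rot=[[0,0,0],[0,0,0]])

```text
clock: 14.6
eef_pos: [541.0, 17.6, 32.2]
tcp_rot: [-3.141, -0.001, 3.028]
contact_force: [-4.2, -0.5, 2.8]
opening: 0.213
grasp_force: 2.2
```

carry_out(delta_pos=[[-0.0005,0,0],[-0.001,0,0]], rot=[[0,0,0],[0,0,0]])

```text
clock: 14.85
eef_pos: [541.3, 17.5, 32.1]
tcp_rot: [-3.141, -0.003, 3.028]
contact_force: [-7.1, 1.2, 4.5]
opening: 0.212
grasp_force: 3.8
```

carry_out(delta_pos=[[-0.0008,0,0],[-0.0008,0,0],[-0.0008,0,0]], rot=[[0,0,0],[0,0,0],[0,0,0]])

```text
clock: 15.22
eef_pos: [541.6, 17.5, 32.0]
tcp_rot: [-3.141, -0.004, 3.028]
contact_force: [-8.1, 1.3, 6.7]
opening: 0.208
grasp_force: 4.2
```

```bash
python3 chk.py 8 612 13 -.11; python3 - <<'E'
from h import *
for n in(6,8):
  im=cv2.imread(f"pics/s{n}.png")
  for ce,s in orange(im,(205,165,330,300)): print(n,ce,s)
E
```

```text
wedge [ 6.14946e+02  1.02230e+01 -1.06000e-01] err 0.066 in foot frame [-37.6   0.8] yaw rel 0.005
[541.6  17.5  32. ] [-8.08  1.33  6.73] 0.20825473313530526
6 [254.  182.1] [244, 176, 21, 14, 163]
6 [221.8 199.5] [212, 191, 21, 20, 210]
6 [311.4 237.5] [300, 227, 22, 23, 286]
6 [277.6 259.4] [266, 248, 24, 24, 345]
8 [253.7 182.2] [244, 176, 20, 14, 166]
8 [221.4 199.7] [212, 191, 21, 21, 209]
8 [311.2 237.4] [299, 227, 23, 23, 288]
8 [277.3 259.4] [266, 248, 23, 24, 348]
```

View pics/c8.png

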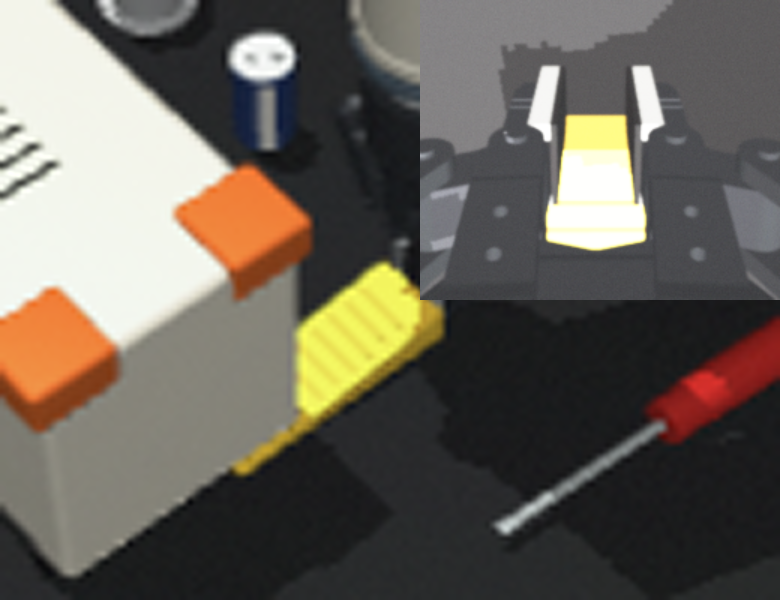

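The wedge sits under the foot, aligned and centred, with a snug push of about 8 N. The scope caps stayed within 0.4 px. I'll retreat straight back, rise, close the fingers and go over the cap at about (661,8).

carry_out(delta_pos=[[0.004,0,0],[0.012,0,0],[0.02,0,0],[0.02,0,-0.05],[0.02,0,-0.1],[0.02,0,-0.15],[0.02,0,-0.2],[0.02,0,-0.2]], rot=[[0,0,0],[0,0,0],[0,0,0],[0,0,0],[0,0,0],[0,0,0],[0,0,0],[0,0,0]])

```text
clock: 16.32
eef_pos: [525.6, 19.8, 236.2]
tcp_rot: [3.14, 0.008, 3.028]
contact_force: [0.7, 0.5, -0.4]
opening: 0.211
grasp_force: 0.0
```

```bash
python3 chk.py 9 613 11 -.11; python3 -c "
from h import *
delta([661,8,232],np.pi-.112); delta([661,8,200],np.pi-.112)"
```

```text
wedge [ 6.1446e+02  1.0456e+01 -9.6000e-02] err 0.065 in foot frame [-38.1   0.9] yaw rel 0.015
[525.6  19.8 236.2] [ 0.74  0.54 -0.41] 0.21052536654550555
dpos m [-0.1382  0.004   0.0004] rot deg [ 0.01  0.05 -0.07]
dpos m [-0.1382  0.0039  0.0324] rot deg [ 0.01  0.05 -0.07]
```

carry_out(delta_pos=[[-0.035,0.001,0],[-0.07,0.002,0],[-0.105,0.003,0],[-0.138,0.004,0],[-0.138,0.004,0.015],[-0.138,0.004,0.028],[-0.138,0.004,0.028],[-0.138,0.004,0.028]], rot=[[0,0,0],[0,0,0],[0,0,0],[0,0,0],[0,0,0],[0,0,0],[0,0,0],[0,0,0]], claw=0.0)

```text
clock: 17.42
eef_pos: [660.5, 8.1, 204.3]
tcp_rot: [-3.142, -0.0, 3.028]
contact_force: [1.1, -0.4, -0.1]
opening: 0.0
grasp_force: 0.0
```

```bash
python3 -c "
from h import *
s=r.sense(); print(s['eef_pos'],s['contact_force'],s['opening'])
im=r.grab_frame('scene'); a=cv2.resize(im[160:300,230:390],(800,600)[:2] if 0 else (640,560),interpolation=cv2.INTER_CUBIC); cv2.imwrite('pics/c10.png',a)"
```

```text
[660.52172882   8.11212873 204.30659335] [ 1.12559865 -0.40299015 -0.06688524] 0.00013098177421920783
```

View pics/c10.png

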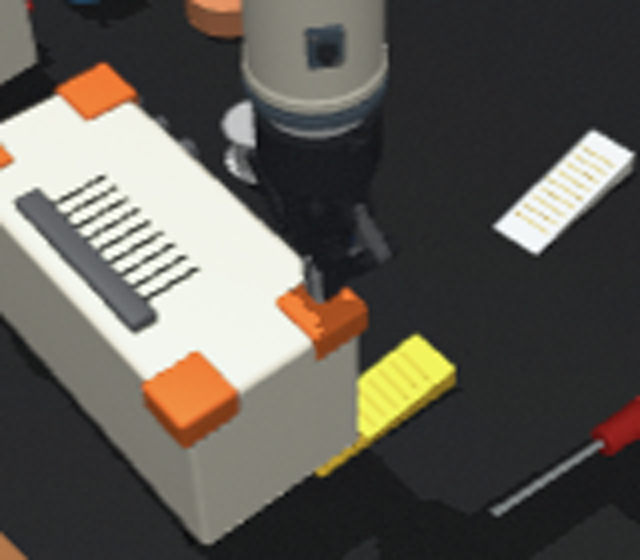

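The picture shows the closed fingertips just above the front-left cap at crop (315,295), with the wedge in place below. Now I'll press down gently.

carry_out(delta_pos=[[0,0,0.003],[0,0,0.006],[0,0,0.008],[0,0,0.009]], rot=[[0,0,0],[0,0,0],[0,0,0],[0,0,0]])

```text
clock: 17.98
eef_pos: [661.0, 8.0, 195.1]
tcp_rot: [-3.142, -0.0, 3.028]
contact_force: [0.1, -0.1, -0.3]
opening: -0.0
grasp_force: 0.0
```

carry_out(delta_pos=[[0,0,0.0005],[0,0,0.001]], rot=[[0,0,0],[0,0,0]])

```text
clock: 18.23
eef_pos: [661.0, 8.0, 195.0]
tcp_rot: [3.142, -0.0, 3.028]
contact_force: [-3.7, 0.4, 9.5]
opening: 0.004
grasp_force: 4.5
```

carry_out(delta_pos=[[0,0,0],[0,0,0],[0,0,0],[0,0,0]], rot=[[0,0,0],[0,0,0],[0,0,0],[0,0,0]])

```text
clock: 18.73
eef_pos: [661.0, 8.1, 195.0]
tcp_rot: [3.142, 0.0, 3.028]
contact_force: [-2.8, 0.0, 6.3]
opening: 0.001
grasp_force: 3.1
```

carry_out(delta_pos=[[0,0,0.0003],[0,0,0.0005],[0,0,0.0005],[0,0,0.0005]], rot=[[0,0,0],[0,0,0],[0,0,0],[0,0,0]])

```text
clock: 19.23
eef_pos: [661.0, 8.0, 194.9]
tcp_rot: [3.142, 0.0, 3.028]
contact_force: [-3.9, 0.4, 8.9]
opening: 0.002
grasp_force: 4.8
```

The corner held about 9 N with 0.1 mm of movement, so it no longer rocks. Coming away now.

carry_out(delta_pos=[[0,0,-0.004],[0,0,-0.02],[0,0,-0.05],[0.04,0,-0.08],[0.09,0,-0.1],[0.14,0,-0.1],[0.14,0,-0.1],[0.14,0,-0.1]], rot=[[0,0,0],[0,0,0],[0,0,0],[0,0,0],[0,0,0],[0,0,0],[0,0,0],[0,0,0]])

```text
clock: 20.23
eef_pos: [522.9, 23.9, 294.9]
tcp_rot: [3.141, 0.002, 3.028]
contact_force: [-0.2, -0.1, 0.5]
opening: 0.002
grasp_force: 0.0
```

```bash
python3 chk.py 11 613 11 -.11; python3 - <<'E'
from h import *
im=cv2.imread("pics/s11.png")
for ce,s in orange(im,(205,165,330,300)): print(ce,s)
E
```

```text
wedge [ 6.14481e+02  1.02540e+01 -9.90000e-02] err 0.063 in foot frame [-38.    0.7] yaw rel 0.012
[522.9  23.9 294.9] [-0.19 -0.08  0.52] 0.0016928498247342004
[253.7 182.2] [244, 176, 20, 14, 166]
[221.4 199.7] [212, 191, 21, 21, 209]
[311.2 237.4] [299, 227, 23, 23, 288]
[277.3 259.4] [266, 248, 23, 24, 348]
```

The wedge and scope haven't moved since the press, and the arm is clear.

```bash
python3 -c "
from rig import r
print(r.sign_off())"
```

```text
the job is handed in; nothing more can be done
None
```

The yellow wedge is snug under the short foot (about 8 N of push), the corner took about 9 N on its cap without rocking, the arm is clear, and the job is handed in.

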